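# Seat a print sample and hold the reflector flap at the marked angle

### The arm

A 6-joint arm with a two-finger parallel gripper is mounted at the origin on a cart in front of the work surface, level with it; the furniture and walls round the work are solid. World frame = base frame: x ahead of the robot, y to its left, z up, the work surface at z = 0. Lengths are in m, angles in rad, forces in N, time in s.
With the tool pointing down it reaches from about 0.375 to 0.975 m from the base axis. Payload 3.8 kg.
Tool frame: the origin (TCP) lies midway between the tips of the shut fingers; the grasp point (between the pads) lies 19 mm behind it; z points along the fingers, y is the line along which they close (so a half turn about z gives the same grasp; the last joint's range is limited). The gripper opens to 85 mm and grips with 20 to 120 N. Pads are 22 mm wide; open, the fingers measure 114 mm over their backs; the gripper's body (76 mm by 85 mm) begins 54 mm behind the grasp point. The pads swing forward as they close: fully open they stand 13 mm farther back than shut.
Start: joints at [1.272, 0.264, 1.604, -0, 1.274, -0.037], TCP at [0.175, 0.652, 0.231] pointing down, gripper open.
Joint ranges: [-2.63, 2.63], [-0.94, 2.18], [0.31, 2.57], [-1.31, 4.45], [0, 2.66], [-2.55, 2.55]. Speed limits (rad/s): [2.57, 2.57, 3.14, 3.14, 3.14, 3.14].

### API

Orientations are given as a rotation vector (axis times angle).
In Python, from workcell import bot, read_camera, camera_info, ticket gives the robot as it stands.
- The arm moves only by the tool servo_tool, never from a script. Its argument "targets" is a list of rows, each an object of numbers: "hand": the closure, from -1 (fully open) to 1 (shut); "x", "y", "z": the shift along the tool's x, y, z as a fraction of full scale; "roll": the turn about the tool's z as a fraction of full scale. In form: [{"hand": .., "x": .., "y": .., "z": .., "roll": ..}, ...]. A call has 1 to 10 rows; each row is the pose to reach, as a shift and turn from the pose commanded when the call began, along the tool's axes at that moment, turning the shorter way round; what a row does not reach only later rows make up. Full scale, the value 1, is 50 cm for a shift and 180 degrees for a turn. A row lasts 1/12 s, in which the tool goes at most 41.7 mm and 7.16 degrees, less where a joint would pass 70% of its speed; a pose out of reach is approached as far as the arm can. A call with a number of a shift or a turn outside -1 to 1 is refused whole. A call with a gripper value outside its range is refused whole. The fingers move at their own pace and stop on an object; "grip_force" is the grip in N (left out, the last holds). Time passes only in rows, so rows that repeat a pose let the fingers close. It gives the time, the measured TCP pose, the force, the opening and the grip force at its end, in the units of the state.
- bot.read_state(): the state, without advancing time (a new reading comes with each control period).
- read_camera(name): name is "scene" or "top" or "wrist"; returns the picture (480x640x3 uint8, red, green, blue); there is no depth.
- camera_info(name): a dict with "fx", "fy", "cx", "cy" (pixels), "eye" and "orientation" of the camera in the world; the wrist camera has in their place "T_tool_cam" (4x4, takes a point from camera to tool coordinates, whose origin is the TCP and whose axes are the flange's). Camera axes: x right, y down, z forward; pixel columns grow to the right and rows downward; lengths in m; the calibration is good to about 2 mm. A picture is of the moment at which its call begins: read the wrist's pose just before it. camera_info takes no time and is no camera call.
- ticket.finish_job(): hands the job in; it is judged then, once.
The state is a dict: "time": time; "q": joint angles; "joint_vel": joint speeds; "joint_torque": joint torques, N m; "tool_pos": TCP position; "tcp_rot": TCP orientation; "wrist_force": force on the tool from outside, world axes, zero at the start; "torque": the same for the moment, N m; "width": opening from 0.0 (shut) to 1.0 (fully open); "grip_force": force on a finger pad.
Only numpy, scipy, OpenCV 4.12 (cv2) and the standard library are available. Lean on these libraries where they do the work, as an engineer would, in place of code of your own. Each camera call takes 0.05 s, during which the arm holds its last target. There are 200 camera calls.

### The job

The test print is to be photographed on the inspection stand: pick up the white test-print block from the bench, lay it printed side up between the brass pins of the nest, and press it down with the gripper so that it sits level on the pad, with the flap still lying down. Then swing the white reflector flap up by its black bar until it lines up with the red pointer on the scale, and finish while the gripper is holding it there: it drops if let go. Do not shift the red pointer, and leave the loose things around (red cap, black sensor, bearing) where they are.

Things in the scene. Friction and masses are not known exactly. Their poses are not given: they have to be found in the camera images.
- print_block: The loose white test-print block, a flat plate 48 x 76 x 11 mm (own x, y, z), 40 g, dark print on its top; it starts flat on the bench, print up. Origin: centre of its underside. Grasp it across its 48 mm (own x).
- stand: Fixed inspection stand, yaw varies: grey base plate 175 mm (own x) by 315 mm (own y, -175 to +140), 10 mm thick. Origin on the bench straight below the middle of the flap's hinge; the hinge axis runs along own x, 30 mm high. Nest on the +y side, white flap on the -y side. Towards the robot (own x = -78 mm) an upright aluminium quadrant scale with ticks every 15 degrees, up to 138 mm high.
- nest_pad (a point): Centre of the top of the nest's black rubber pad, 22 mm above the bench, at own y = +90 mm of the stand; axes as the stand's. The block lies here, underside on the pad, its 76 mm side along the stand's x, either way round. There is room for fingers beside the middle of its long sides, where the pad is only 40 mm wide, down to the base plate 12 mm below the pad's top.
- nest_pins (a point): Point on the base plate below the pad's centre (10 mm above the bench), axes as the stand's. Its six brass pins, 8 mm thick with tapered noses, rise 11 mm above the pad and leave 3 mm play on every side of the block: four along its long sides at x = +-32, y = +-31 mm (56 mm free between them for a finger), one at each end at x = +-45 mm.
- flap_bar (a point): The flap's black round bar, 12 mm thick, 110 mm long along the stand's x. Origin: its middle, 155 mm from the hinge axis along the flap and 28 mm above the flap's mid plane; flap down: 58 mm above the bench. Axes as the stand's when the flap is down, then turning with it. Pinch it from straight above, fingers closing across it; it rolls between the pads as the flap swings.
- flap: The white reflector flap with its bar; origin in the middle of its hinge axis, 30 mm above the bench; own x along the hinge, own y pointing from the free edge to the hinge.
- flap_hinge (a joint): Angle of the white reflector flap (132 mm wide, 130 mm from hinge to free edge, 5 mm thick, about 0.25 kg) about its hinge in rad: 0 lying level on its buffers (start), positive as the -y edge rises; 1.57 upright. The hinge is free and the flap falls back to 0 when let go.
- pointer (a joint): Angle of the red pointer on the scale, in rad, same zero and sense as the flap: equal values mean that the flap is in line with it. It varies from 0.6 to 1.1 and is held by friction; leave it as it is.
- pointer_tip (a point): Outer tip of the red pointer, 138 mm from the hinge axis, on the scale's side of the stand (own x = -78 mm); its own y axis points along the pointer back to the hinge axis, its x along the hinge.
- red_cap: Bystander: red screw cap beside the nest, 62 mm across, 26 mm high; origin centre of underside.
- sensor: Bystander: black photo sensor, 61 x 20 x 35 mm; origin centre of underside.
- bearing: Bystander: steel ball bearing, 53 mm across, 14 mm high; origin centre of underside.
Mind the look-alikes: they are no part of the job. Leave any blue or turquoise look-alike of the print_block alone.

How it is judged:
By the outcome, as a careful person would: the job done as asked, in the order asked, and still so for the second after the job is handed in, while the arm keeps its last pose, push and grip.
It also fails if it takes over 51 s, if anything falls off the work surface, if the arm or the gripper's body presses on something with over 40 N, if the wrist force passes 120 N, or if a joint passes its speed limit or range.

## Working session

There is one attempt and no reset: what is moved stays moved. The work goes in short steps, Python scripts to look and compute and a tool call to move; the robot and the scene stay as the last step left them, time stands still between calls to the robot, and variables do not carry over. Pictures are saved under pics/ and viewed, at most 10 in all, crops included, and the job is handed in when it is done.

Besides the shell and the picture viewer there is one more tool, called after "Call:" as a command line: name --argument value ..., lists and objects as JSON in quotes. servo_tool: Moves the arm, as the interface text tells. Its arguments: {"type":"object","properties":{"targets":{"type":"array"},"grip_force":{"type":"number"}},"required":["targets"]}

```bash
ls; mkdir -p pics
python3 - <<'E'
from workcell import bot, read_camera, camera_info
import cv2
print(bot.read_state())
for n in("scene","top","wrist"):
    print(n,camera_info(n))
for n in("scene","top"):
    cv2.imwrite(f"pics/{n}0.png",read_camera(n)[:,:,::-1])
E
```

```text
pics
{'time': 0.0, 'q': array([ 1.27209884e+00,  2.64781998e-01,  1.60543442e+00, -3.78656691e-05,
        1.27371529e+00, -3.69420170e-02]), 'joint_vel': array([ 0.00073692,  0.00178461, -0.00087506,  0.00097257,  0.00031624,
        0.00061138]), 'joint_torque': array([ 1.20581917e-03, -5.15128040e+01, -3.67320764e+01,  1.10673059e-04,
        1.31482515e-02,  5.43026744e-06]), 'tool_pos': array([0.17448927, 0.65126157, 0.22990999]), 'tcp_rot': array([-0.4099278 , -3.11437312,  0.00363165]), 'wrist_force': array([0.15766689, 0.59261278, 0.02180478]), 'torque': array([ 0.0339207 , -0.01003743,  0.03543904]), 'grip_force': 0.0, 'width': 1.0015167312627227}
scene {'fx': 441.24574331705156, 'fy': 441.24574331705156, 'cx': 315.0952222741926, 'cy': 240.6691733518251, 'eye': array([-0.03647761, -0.33413282,  0.73693293]), 'orientation': array([-2.07454839,  1.06498168, -0.48136859])}
top {'fx': 589.0238128203449, 'fy': 589.0238128203449, 'cx': 314.73865522341976, 'cy': 241.0170502737023, 'eye': array([0.35109855, 0.13123963, 1.18713265]), 'orientation': array([-2.12988675,  2.09947142, -0.19564492])}
wrist {'fx': 394.1660175502707, 'fy': 394.1660175502707, 'cx': 320.0932266910706, 'cy': 240.65009628541247, 'T_tool_cam': array([[-1.22891009e-04, -9.48470834e-01, -3.16864422e-01,
         8.15352561e-02],
       [ 9.99999665e-01,  1.39823085e-04, -8.06367229e-04,
         1.15177977e-03],
       [ 8.09120759e-04, -3.16864415e-01,  9.48470499e-01,
        -1.42969012e-01],
       [ 0.00000000e+00,  0.00000000e+00,  0.00000000e+00,
         1.00000000e+00]])}
```

View pics/scene0.png

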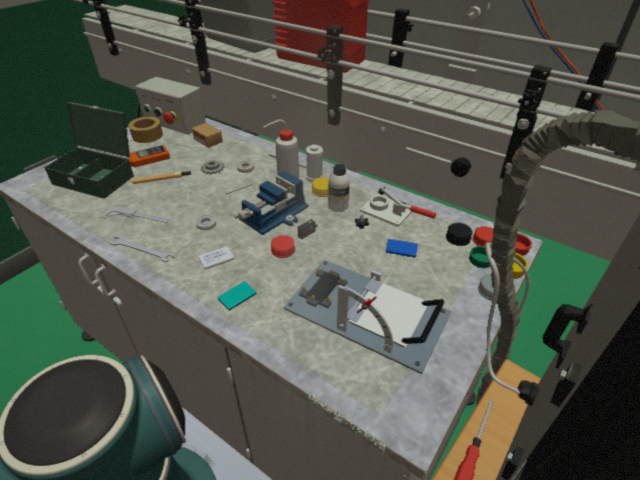

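View pics/top0.png

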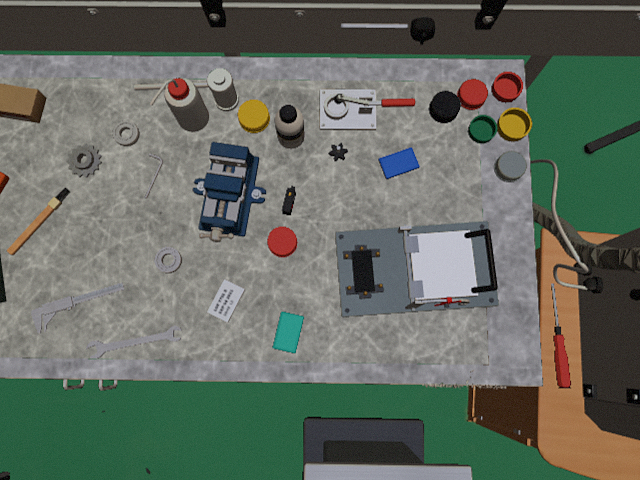

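The white printed block is at top (226,301). The look-alikes are turquoise (288,332) and blue (399,163), so the white one with dark print is the one meant. The stand is at top (416,268), with the nest pad at about (363,271), the bar at (486,261) and the pointer at about (448,301). I'll enlarge these to confirm.

Run:
```python
import cv2,numpy as np
t=cv2.imread("pics/top0.png");s=cv2.imread("pics/scene0.png")
r=lambda i,x0,y0,w,h,k:cv2.resize(i[y0:y0+h,x0:x0+w],None,fx=k,fy=k,interpolation=cv2.INTER_CUBIC)
cv2.imwrite("pics/c1.png",r(t,330,215,175,110,4.5))
a=r(t,200,274,52,52,7.5); b=r(s,330,280,52,52,7.5)
b=r(s,330,270,80,80,4.875)
cv2.imwrite("pics/c2.png",np.hstack([a,b]))
```

```text
(no output)
```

View pics/c1.png

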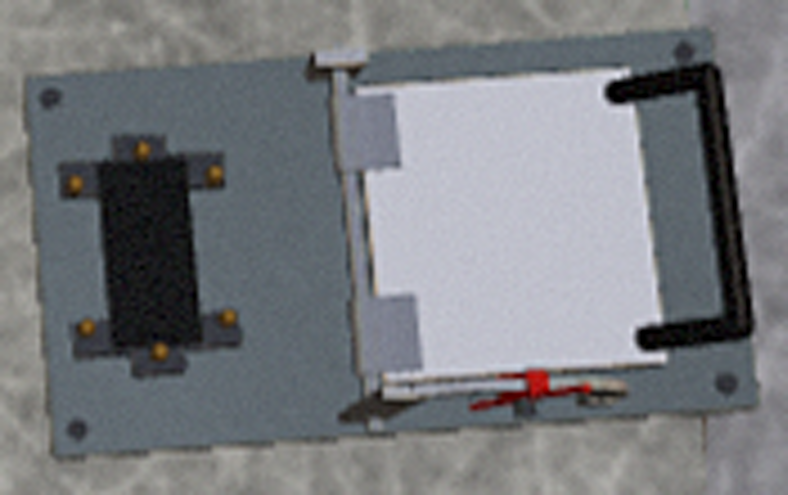

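View pics/c2.png

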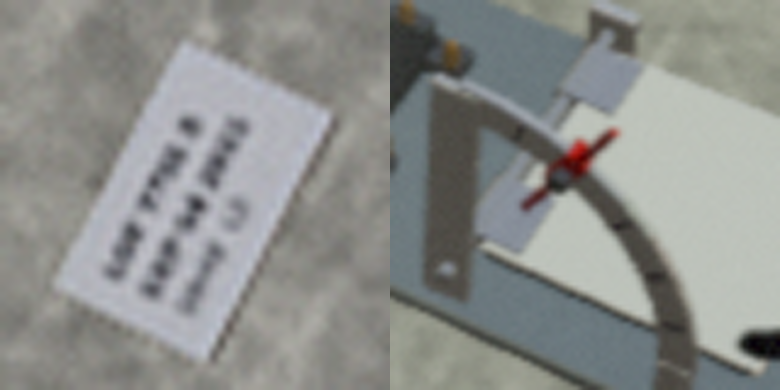

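The crops confirm the white printed block, with corners in c2 at (182,42), (333,118), (208,360), (55,283). They also show six brass pin tips, the bar, and the pointer in the scene view running radially from (525,207) to its outer tip at (617,132).

```bash
cat > h.py <<'E'
import numpy as np
from scipy.spatial.transform import Rotation as R
from scipy.optimize import least_squares
from workcell import bot, read_camera, camera_info
def proj(P,n,T=None):
    c=camera_info(n); P=np.atleast_2d(P)
    if n=="wrist":
        s=T; M=c["T_tool_cam"]; Rw=R.from_rotvec(s["tcp_rot"]).as_matrix()
        p=(P-s["tool_pos"])@Rw; p=(p-M[:3,3])@M[:3,:3]
    else: p=(P-c["eye"])@R.from_rotvec(c["orientation"]).as_matrix()
    return np.c_[c["fx"]*p[:,0]/p[:,2]+c["cx"],c["fy"]*p[:,1]/p[:,2]+c["cy"]]
def pose(v,L):
    c,s=np.cos(v[2]),np.sin(v[2]); L=np.atleast_2d(L)
    return np.c_[v[0]+c*L[:,0]-s*L[:,1],v[1]+s*L[:,0]+c*L[:,1],L[:,2]]
def fit(L,px,n,v0,T=None):
    r=least_squares(lambda v:(proj(pose(v,L),n,T)-px).ravel(),v0)
    return r.x,r.fun.reshape(-1,2)
E
python3 - <<'E'
from h import *
up=lambda p,k,o:(np.array(p)+.5)/k-.5+o
L=np.array([[.045,90e-3,.033],[.032,.121,.033],[.032,.059,.033],[-.032,.121,.033],[-.032,.059,.033],[-.045,.09,.033],
[.0875,.14,.01],[.0875,-.175,.01],[-.0875,-.175,.01],[-.0875,.14,.01],[.055,-.155,.058],[-.055,-.155,.058]])
px=up([(142,148),(75,184),(215,173),(87,326),(229,316),(160,351),(27,76),(712,30),(757,405),(53,456),(709,75),(740,325)],4.5,np.array([330,215]))
v,r=fit(L,px,"top",[.3,0,.1]); print("stand",v.round(4));print(r.round(1).tolist())
vp,_=fit(L[:6],px[:6],"top",v);print("pins",vp,pose(vp,[0,.09,.022]),pose(v,[0,.09,.022]))
print("bar",pose(v,[0,-.155,.058]))
t=up([(182,42),(333,118),(208,360),(55,283)],7.5,np.array([200,274]))
B=np.array([[-.024,.038,.011],[.024,.038,.011],[.024,-.038,.011],[-.024,-.038,.011]])
for y0 in(0,-.5,-1,.5,1,1.5,2.5):
    b,r=fit(B,t,"top",[.3,.3,y0]); print("block",b.round(4),abs(r).max().round(2))
tp=up([(617-390,132)],4.875,np.array([330,270]));ip=up([(525-390,207)],4.875,np.array([330,270]))
tt=up([(592,388),(472,405)],4.5,np.array([330,215])) 
f=lambda a,r:pose(v,[-.078,-r*np.cos(a),.03+r*np.sin(a)])
print(tp,ip,tt)
for a in np.arange(.5,1.25,.05): print(a.round(2),proj(f(a,.138),"scene").round(1),proj(f(a,.138),"top").round(1),proj(f(a,.08),"scene").round(1))
E
```

```text
stand [ 0.5292 -0.0419  0.0849]
[[0.2, 0.0], [0.1, -0.5], [0.1, -0.2], [0.0, -0.0], [-0.1, -0.0], [0.1, -0.1], [-1.2, -0.6], [0.1, -1.2], [1.3, 1.0], [-0.3, 0.9], [-0.4, 0.1], [-0.1, 0.5]]
pins [ 0.5292499  -0.04177502  0.08838547] [[0.52130556 0.04787367 0.022     ]] [[0.52159634 0.04772838 0.022     ]]
bar [[ 0.54236806 -0.1963895   0.058     ]]
block [ 0.4597  0.3213 -2.0141] 1.19
block [ 0.4597  0.3213 -2.0141] 1.19
block [ 0.4597  0.3213 -2.0141] 1.19
block [ 0.4597  0.3213 -2.0141] 1.19
block [ 0.4597  0.3213 -2.0141] 1.19
block [0.4597 0.3213 4.2691] 1.19
block [0.4597 0.3213 4.2691] 1.19
[[376.16666667 296.67948718]] [[357.29487179 312.06410256]] [[461.16666667 300.83333333]
 [434.5        304.61111111]]
0.5 [[403.8 327.4]] [[483.3 298.6]] [[376.8 325.6]]
0.55 [[402.5 324.5]] [[482.3 298.4]] [[376. 324.]]
0.6 [[400.9 321.7]] [[481.1 298.2]] [[375.1 322.4]]
0.65 [[399.2 318.8]] [[479.8 298.1]] [[374.1 320.8]]
0.7 [[397.3 315.8]] [[478.2 297.9]] [[373.  319.2]]
0.75 [[395.3 313. ]] [[476.4 297.8]] [[371.9 317.6]]
0.8 [[393.1 310.1]] [[474.4 297.8]] [[370.6 316.1]]
0.85 [[390.7 307.2]] [[472.3 297.7]] [[369.3 314.5]]
0.9 [[388.2 304.4]] [[469.9 297.7]] [[368. 313.]]
0.95 [[385.6 301.7]] [[467.4 297.6]] [[366.5 311.5]]
1.0 [[382.8 299. ]] [[464.7 297.7]] [[365. 310.]]
1.05 [[380.  296.3]] [[461.9 297.7]] [[363.4 308.5]]
1.1 [[377.  293.8]] [[458.9 297.8]] [[361.8 307.1]]
1.15 [[374.  291.3]] [[455.7 297.8]] [[360.1 305.8]]
1.2 [[370.8 288.9]] [[452.4 297.9]] [[358.4 304.5]]
```

```bash
cat >> h.py <<'E'
def plan(pos,yaw=None):
    s=bot.read_state(); M=R.from_rotvec(s["tcp_rot"]).as_matrix()
    d=(np.array(pos)-s["tool_pos"])@M; cy=np.arctan2(M[1,1],M[0,1])
    roll=0 if yaw is None else -((yaw-cy+np.pi/2)%np.pi-np.pi/2)
    print("t",s["time"],"pos",s["tool_pos"].round(4),"yaw",round(cy,4),"tilt",M[:,2].round(4),"F",s["wrist_force"].round(1),"w",round(s["width"],3),
      "| x y z",(d/.5).round(4),"roll",round(roll/np.pi,4),"mm",(d*1e3).round(1))
E
python3 -c "
from h import *
plan([.4597,.3213,.12],1.127)"
```

```text
t 0.1 pos [0.1745 0.6514 0.2301] yaw 1.309 tilt [-6.0e-04 -1.9e-03 -1.0e+00] F [-0.7  1.6 -0.2] w 1.004 | x y z [-0.7218 -0.4896  0.2211] roll 0.0579 mm [-360.9 -244.8  110.5]
```

Call:
servo_tool --targets '[{"hand":-1,"x":-0.722,"y":-0.49,"z":0.22,"roll":0.058},{"hand":-1,"x":-0.722,"y":-0.49,"z":0.22,"roll":0.058},{"hand":-1,"x":-0.722,"y":-0.49,"z":0.22,"roll":0.058},{"hand":-1,"x":-0.722,"y":-0.49,"z":0.22,"roll":0.058},{"hand":-1,"x":-0.722,"y":-0.49,"z":0.22,"roll":0.058},{"hand":-1,"x":-0.722,"y":-0.49,"z":0.22,"roll":0.058},{"hand":-1,"x":-0.722,"y":-0.49,"z":0.22,"roll":0.058},{"hand":-1,"x":-0.722,"y":-0.49,"z":0.22,"roll":0.058},{"hand":-1,"x":-0.722,"y":-0.49,"z":0.22,"roll":0.058},{"hand":-1,"x":-0.722,"y":-0.49,"z":0.22,"roll":0.058}]'

```text
time: 0.93
tool_pos: [0.4395, 0.3444, 0.1287]
tcp_rot: [-0.691, -3.064, 0.0]
wrist_force: [1.1, -0.1, -0.1]
width: 1.001
grip_force: 0.0
```

```bash
python3 -c "
from h import *
plan([.4597,.3213,.12],1.127)"
```

```text
t 0.9333 pos [0.4395 0.3444 0.1287] yaw 1.1269 tilt [-4.e-04 -2.e-04 -1.e+00] F [ 1.1 -0.1 -0.1] w 1.001 | x y z [-0.0563 -0.0244  0.0173] roll -0.0 mm [-28.2 -12.2   8.7]
```

Call:
servo_tool --targets '[{"hand":-1,"x":-0.056,"y":-0.024,"z":0.018,"roll":0},{"hand":-1,"x":-0.056,"y":-0.024,"z":0.018,"roll":0},{"hand":-1,"x":-0.056,"y":-0.024,"z":0.018,"roll":0}]'

```text
time: 1.18
tool_pos: [0.4592, 0.3216, 0.1192]
tcp_rot: [-0.697, -3.061, 0.003]
wrist_force: [-1.0, -0.3, 1.0]
width: 1.0
grip_force: 0.0
```

Run:
```python
from h import *
import cv2,pickle
s=bot.read_state(); im=read_camera("wrist")
pickle.dump(s,open("s1.pkl","wb")); cv2.imwrite("pics/w1.png",im[:,:,::-1])
plan([.4597,.3213,.12],1.127)
B=np.array([[-.024,.038,.011],[.024,.038,.011],[.024,-.038,.011],[-.024,-.038,.011]])
print(proj(pose([.4597,.3213,-2.0141],B),"wrist",s).round(1).tolist())
```

```text
t 1.2333 pos [0.4588 0.3229 0.1198] yaw 1.1248 tilt [-1.4e-03 -3.0e-04 -1.0e+00] F [-0.3  0.5 -0.2] w 0.998 | x y z [-0.0029 -0.0021 -0.0003] roll -0.0007 mm [-1.5 -1.  -0.2]
[[353.5, 290.0], [285.1, 290.2], [281.2, 182.3], [356.2, 182.0]]
```

View pics/w1.png

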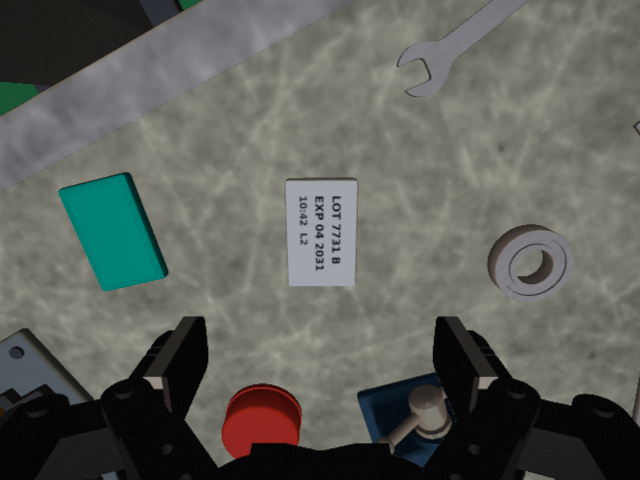

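The wrist view shows the white block with print up at (322,232), corners (286,179), (357,179), (356,286), (288,286). The red cap at (262,420) and the bearing at (530,262) are clear of it.

Run:
```python
from h import *
import pickle
s=pickle.load(open("s1.pkl","rb"));print(s["tool_pos"])
B=np.array([[-.024,.038,.011],[.024,.038,.011],[.024,-.038,.011],[-.024,-.038,.011]])
v,r=fit(B,[(355.8,286),(288,286.5),(286,179),(357,178.5)],"wrist",[.4597,.3213,-2.0141],s)
print(v.round(4),r.round(1).tolist())
plan([v[0],v[1],.005],v[2])
```

```text
[0.45917201 0.3215856  0.11921115]
[ 0.4582  0.324  -2.0129] [[0.5, 0.7], [-0.4, 0.5], [-2.2, -0.5], [2.0, -0.4]]
t 1.2333 pos [0.4588 0.3229 0.1198] yaw 1.1248 tilt [-1.4e-03 -3.0e-04 -1.0e+00] F [-0.3  0.5 -0.2] w 0.998 | x y z [0.0018 0.0017 0.2297] roll -0.0012 mm [  0.9   0.9 114.8]
```

Call:
servo_tool --grip_force 40 --targets '[{"hand":-1,"x":0.002,"y":0.001,"z":0.08,"roll":0},{"hand":-1,"x":0.002,"y":0.001,"z":0.16,"roll":0},{"hand":-1,"x":0.002,"y":0.001,"z":0.22,"roll":0},{"hand":-1,"x":0.002,"y":0.001,"z":0.244,"roll":0},{"hand":-1,"x":0.002,"y":0.001,"z":0.244,"roll":0},{"hand":1,"x":0.002,"y":0.001,"z":0.244,"roll":0},{"hand":1,"x":0.002,"y":0.001,"z":0.244,"roll":0},{"hand":1,"x":0.002,"y":0.001,"z":0.244,"roll":0},{"hand":1,"x":0.002,"y":0.001,"z":0.244,"roll":0},{"hand":1,"x":0.002,"y":0.001,"z":0.244,"roll":0}]'

```text
time: 2.07
tool_pos: [0.4605, 0.326, 0.0014]
tcp_rot: [0.691, 3.061, 0.006]
wrist_force: [-0.5, 0.3, 5.8]
width: 0.542
grip_force: 41.7
```

```bash
python3 -c "
from h import *
plan([.513,.137,.12],1.658)"
```

```text
t 2.0667 pos [0.4605 0.326  0.0014] yaw 1.1267 tilt [ 0.0044  0.0032 -1.    ] F [-0.5  0.3  5.8] w 0.542 | x y z [-0.2578 -0.295  -0.238 ] roll -0.1691 mm [-128.9 -147.5 -119. ]
```

Call:
servo_tool --targets '[{"hand":1,"x":0,"y":0,"z":-0.08,"roll":0},{"hand":1,"x":0,"y":0,"z":-0.16,"roll":0},{"hand":1,"x":-0.258,"y":-0.295,"z":-0.238,"roll":-0.169},{"hand":1,"x":-0.258,"y":-0.295,"z":-0.238,"roll":-0.169},{"hand":1,"x":-0.258,"y":-0.295,"z":-0.238,"roll":-0.169},{"hand":1,"x":-0.258,"y":-0.295,"z":-0.238,"roll":-0.169},{"hand":1,"x":-0.258,"y":-0.295,"z":-0.238,"roll":-0.169},{"hand":1,"x":-0.258,"y":-0.295,"z":-0.238,"roll":-0.169},{"hand":1,"x":-0.258,"y":-0.295,"z":-0.238,"roll":-0.169},{"hand":1,"x":-0.258,"y":-0.295,"z":-0.238,"roll":-0.169}]'

```text
time: 2.9
tool_pos: [0.5118, 0.1356, 0.1183]
tcp_rot: [-0.132, 3.137, 0.001]
wrist_force: [1.1, 0.6, -0.4]
width: 0.551
grip_force: 41.5
```

Run:
```python
from h import *
import cv2,pickle
s=bot.read_state(); im=read_camera("wrist")
pickle.dump(s,open("s2.pkl","wb")); cv2.imwrite("pics/w2.png",im[:,:,::-1])
plan([.513,.137,.12],1.658)
```

```text
t 2.95 pos [0.5113 0.1363 0.1177] yaw 1.6567 tilt [ 4.e-04  7.e-04 -1.e+00] F [-0.9 -0.7  0.3] w 0.544 | x y z [-0.0035  0.0011 -0.0045] roll -0.0004 mm [-1.7  0.6 -2.3]
```

View pics/w2.png

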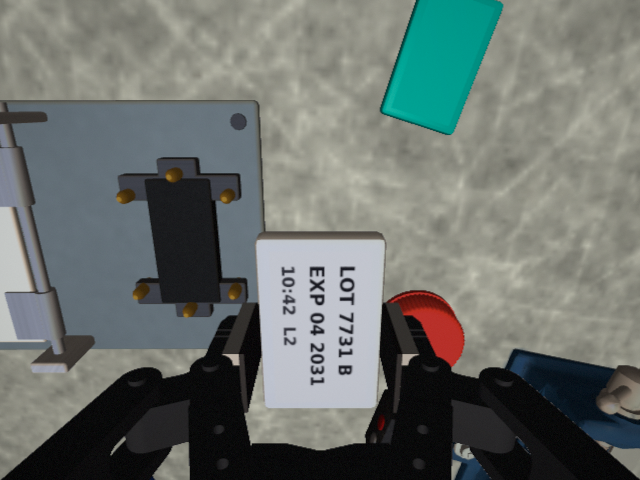

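The block is held print up, with top-face corners at about (258,240), (384,240), (377,407), (264,407). Nest pin tips are at (174,174), (126,196), (228,196), (141,291), (235,292), (190,310).

Run:
```python
from h import *
import pickle
s=pickle.load(open("s2.pkl","rb"));print(s["tool_pos"])
L=np.array([[-.045,.09,.033],[-.032,.059,.033],[-.032,.121,.033],[.032,.059,.033],[.032,.121,.033],[.045,.09,.033]])
v,r=fit(L,[(174,173),(126,195),(228,195),(141,290),(235,291),(190,309)],"wrist",[.529,-.042,.087],s)
print(v.round(4),r.round(1).tolist(),"pad",pose(v,[0,.09,.022]))
# block in tool frame: origin pose identity
s0=dict(tool_pos=np.zeros(3),tcp_rot=np.zeros(3))
px=np.array([(258,240),(384,240),(377,407),(264,407)])
C=np.array([[.038,-.024,0],[.038,.024,0],[-.038,.024,0],[-.038,-.024,0]])
def f(p): return (proj(R.from_euler("zyx",[p[3],p[4],0]).apply(C)+p[:3],"wrist",s0)-px).ravel()
o=least_squares(f,[0,0,-.01,0,0]);print(o.x.round(4),o.fun.round(1))
```

```text
[0.51184807 0.13563324 0.11826461]
[ 0.5242 -0.0372  0.0811] [[0.2, -1.6], [-2.1, -1.5], [1.6, -1.2], [-1.5, 2.3], [1.6, 1.6], [0.1, 1.6]] pad [[0.51690031 0.05253844 0.022     ]]
[-0.0038  0.0013 -0.0024  0.0016 -0.0274] [-0.5 -0.3  0.3 -0.1 -1.2  0.3  1.3  0.1]
```

```bash
python3 -c "
from h import *
plan([.517,.0495,.042],1.656)"
```

```text
t 2.95 pos [0.5113 0.1363 0.1177] yaw 1.6567 tilt [ 4.e-04  7.e-04 -1.e+00] F [-0.9 -0.7  0.3] w 0.544 | x y z [ 0.0036 -0.174   0.1514] roll 0.0002 mm [  1.8 -87.   75.7]
```

Call:
servo_tool --targets '[{"hand":1,"x":0.003,"y":-0.08,"z":0,"roll":0},{"hand":1,"x":0.003,"y":-0.16,"z":0,"roll":0},{"hand":1,"x":0.003,"y":-0.174,"z":0.05,"roll":0},{"hand":1,"x":0.003,"y":-0.174,"z":0.1,"roll":0},{"hand":1,"x":0.003,"y":-0.174,"z":0.14,"roll":0},{"hand":1,"x":0.003,"y":-0.174,"z":0.15,"roll":0},{"hand":1,"x":0.003,"y":-0.174,"z":0.15,"roll":0}]'

```text
time: 3.53
tool_pos: [0.5151, 0.0501, 0.0402]
tcp_rot: [0.139, -3.133, -0.0]
wrist_force: [0.5, 0.0, -0.1]
width: 0.545
grip_force: 41.6
```

Run:
```python
from h import *
import cv2,pickle
s=bot.read_state(); im=read_camera("wrist")
pickle.dump(s,open("s3.pkl","wb")); w=im[:,:,::-1]
sc=read_camera("scene")[:,:,::-1]
r=lambda i,x0,y0,w,h,k:cv2.resize(i[y0:y0+h,x0:x0+w],None,fx=k,fy=k,interpolation=cv2.INTER_CUBIC)
cv2.imwrite("pics/w3.png",np.hstack([r(w,190,180,260,270,2),r(sc,295,245,64,124,540/124)]))
plan([.517,.0495,.042],1.656)
```

```text
t 3.6333 pos [0.5179 0.0501 0.0429] yaw 1.6593 tilt [ 3.e-04  1.e-04 -1.e+00] F [0.9 0.1 0.4] w 0.55 | x y z [ 0.0018 -0.001   0.0018] roll 0.0011 mm [ 0.9 -0.5  0.9]
```

View pics/w3.png

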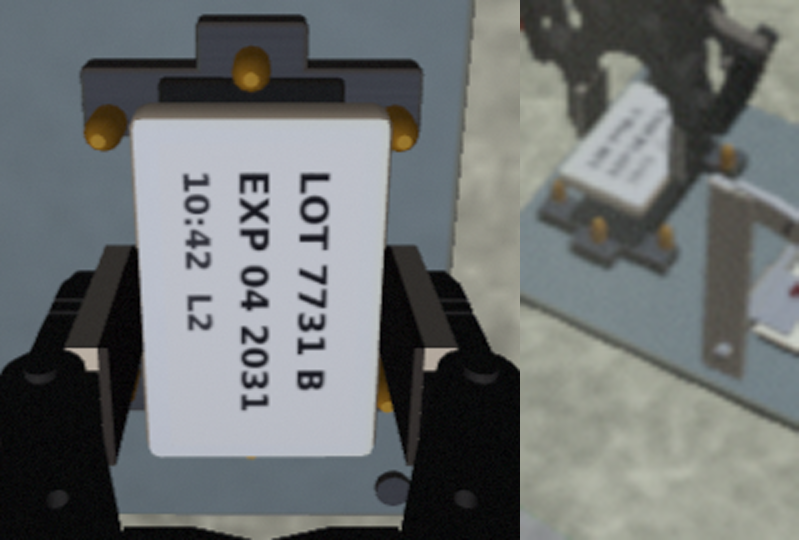

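The held block is just above the nest. In the crop, the robot-side end pin is at (250,82), the side pins are at (103,135) and (402,137), and the block's near bottom edge is at row 104.

Run:
```python
from h import *
c=camera_info("wrist");M=c["T_tool_cam"]
def bp(p,z):
    p=np.array(p)/2+[190,180]
    d=M[:3,:3]@np.array([(p[0]-c["cx"])/c["fx"],(p[1]-c["cy"])/c["fy"],1]);o=M[:3,3]
    return ((o+d*(z-o[2])/d[2])*1e3).round(1)
print("pins",bp((250,82),.0085),bp((103,135),.0085),bp((402,137),.0085))
print("bottom edge",bp((150,104),.0015),bp((375,104),.0015))
print("top",[bp(p,-.0095) for p in((133,118),(389,118),(376,456),(151,456))])
```

```text
pins [38.8 -1.   8.5] [ 27.6 -31.    8.5] [27.2 29.9  8.5]
bottom edge [ 36.4 -20.1   1.5] [36.4 23.   1.5]
top [array([ 37.2, -21.7,  -9.5]), array([37.2, 24. , -9.5]), array([-36.8,  25.1,  -9.5]), array([-36.8, -21.7,  -9.5])]
```

Call:
servo_tool --targets '[{"hand":1,"x":-0.01,"y":-0.004,"z":0,"roll":0},{"hand":1,"x":-0.01,"y":-0.004,"z":0.008,"roll":0},{"hand":1,"x":-0.01,"y":-0.004,"z":0.016,"roll":0},{"hand":1,"x":-0.01,"y":-0.004,"z":0.024,"roll":0},{"hand":1,"x":-0.01,"y":-0.004,"z":0.03,"roll":0},{"hand":1,"x":-0.01,"y":-0.004,"z":0.03,"roll":0}]'

```text
time: 4.13
tool_pos: [0.5218, 0.0473, 0.0265]
tcp_rot: [0.136, -3.137, -0.0]
wrist_force: [-0.9, 0.5, -0.3]
width: 0.542
grip_force: 41.6
```

Run:
```python
from h import *
import cv2
im=read_camera("wrist"); w=im[:,:,::-1]
sc=read_camera("scene")[:,:,::-1]
r=lambda i,x0,y0,w,h,k:cv2.resize(i[y0:y0+h,x0:x0+w],None,fx=k,fy=k,interpolation=cv2.INTER_CUBIC)
cv2.imwrite("pics/w4.png",np.hstack([r(w,190,180,260,270,2),r(sc,295,245,64,124,540/124)]))
plan([.5215,.0478,.0235],1.656)
```

```text
t 4.2333 pos [0.5223 0.0473 0.0271] yaw 1.6576 tilt [-8.e-04 -1.e-04 -1.e+00] F [ 0.6 -0.2 -0.5] w 0.544 | x y z [0.0014 0.0012 0.0071] roll 0.0005 mm [0.7 0.6 3.6]
```

View pics/w4.png

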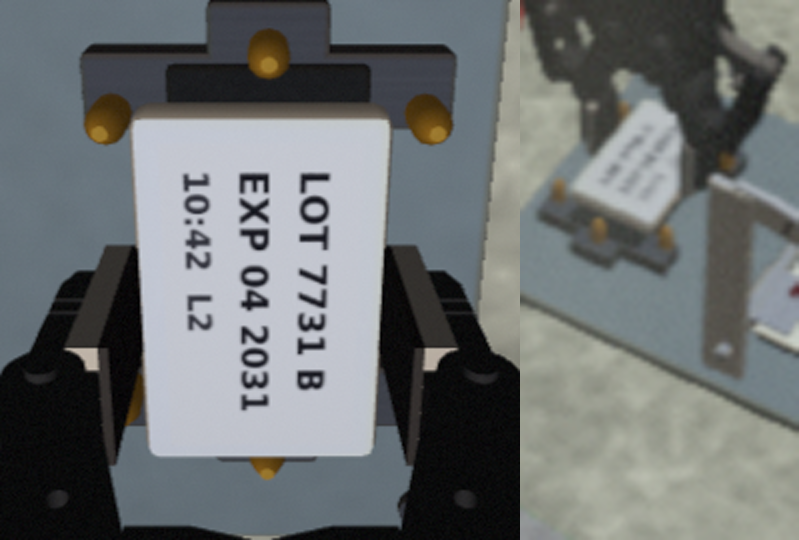

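Run:
```python
from h import *
c=camera_info("wrist");M=c["T_tool_cam"]
def bp(p,z):
    p=np.array(p)/2+[190,180]
    d=M[:3,:3]@np.array([(p[0]-c["cx"])/c["fx"],(p[1]-c["cy"])/c["fy"],1]);o=M[:3,3]
    return ((o+d*(z-o[2])/d[2])*1e3).round(1)
for z in(-.0065,-.004): print("pins",bp((268,67),z),bp((102,132),z),bp((434,131),z),bp((267,474),z))
```

```text
pins [45.8  2.4 -6.5] [ 33.5 -28.   -6.5] [33.7 32.8 -6.5] [-44.2   2.5  -6.5]
pins [45.2  2.4 -4. ] [ 32.6 -28.5  -4. ] [32.9 33.4 -4. ] [-46.5   2.5  -4. ]
```

Call:
servo_tool --targets '[{"hand":1,"x":0.001,"y":0.002,"z":0,"roll":0},{"hand":1,"x":0.001,"y":0.002,"z":0.005,"roll":0},{"hand":1,"x":0.001,"y":0.002,"z":0.008,"roll":0},{"hand":1,"x":0.001,"y":0.002,"z":0.008,"roll":0}]'

```text
time: 4.57
tool_pos: [0.5222, 0.0483, 0.0235]
tcp_rot: [-0.136, 3.138, 0.0]
wrist_force: [0.0, -0.1, 0.8]
width: 0.545
grip_force: 41.6
```

Call:
servo_tool --targets '[{"hand":1,"x":0,"y":0,"z":0.003,"roll":0},{"hand":1,"x":0,"y":0,"z":0.003,"roll":0},{"hand":1,"x":0,"y":0,"z":0.003,"roll":0}]'

```text
time: 4.82
tool_pos: [0.5223, 0.0483, 0.0233]
tcp_rot: [0.136, -3.138, -0.0]
wrist_force: [-4.2, 0.6, 11.0]
width: 0.55
grip_force: 42.8
```

Call:
servo_tool --targets '[{"hand":-0.5,"x":0,"y":0,"z":0,"roll":0},{"hand":-0.5,"x":0,"y":0,"z":0,"roll":0},{"hand":-0.5,"x":0,"y":0,"z":0,"roll":0},{"hand":-0.5,"x":0,"y":0,"z":-0.03,"roll":0},{"hand":-0.5,"x":0,"y":0,"z":-0.08,"roll":0},{"hand":1,"x":0,"y":0,"z":-0.08,"roll":0},{"hand":1,"x":0,"y":0,"z":-0.08,"roll":0},{"hand":1,"x":0,"y":0,"z":-0.08,"roll":0},{"hand":1,"x":0,"y":0,"z":-0.08,"roll":0},{"hand":1,"x":0,"y":0,"z":-0.08,"roll":0}]'

```text
time: 5.65
tool_pos: [0.521, 0.0483, 0.0607]
tcp_rot: [0.137, -3.136, 0.0]
wrist_force: [-0.8, -0.9, -0.1]
width: 0.041
grip_force: 0.0
```

Run:
```python
from h import *
import cv2
plan([.5217,.0482,.033],1.656)
im=read_camera("wrist"); w=im[:,:,::-1]
sc=read_camera("scene")[:,:,::-1]
r=lambda i,x0,y0,w,h,k:cv2.resize(i[y0:y0+h,x0:x0+w],None,fx=k,fy=k,interpolation=cv2.INTER_CUBIC)
cv2.imwrite("pics/w5.png",np.hstack([r(w,190,150,260,240,2),r(sc,295,245,64,110,480/110)]))
```

```text
t 5.65 pos [0.521  0.0483 0.0607] yaw 1.6578 tilt [-2.4e-03 -2.0e-04 -1.0e+00] F [-0.8 -0.9 -0.1] w 0.041 | x y z [-0.0015 -0.0003  0.0553] roll 0.0006 mm [-0.8 -0.1 27.7]
```

View pics/w5.png

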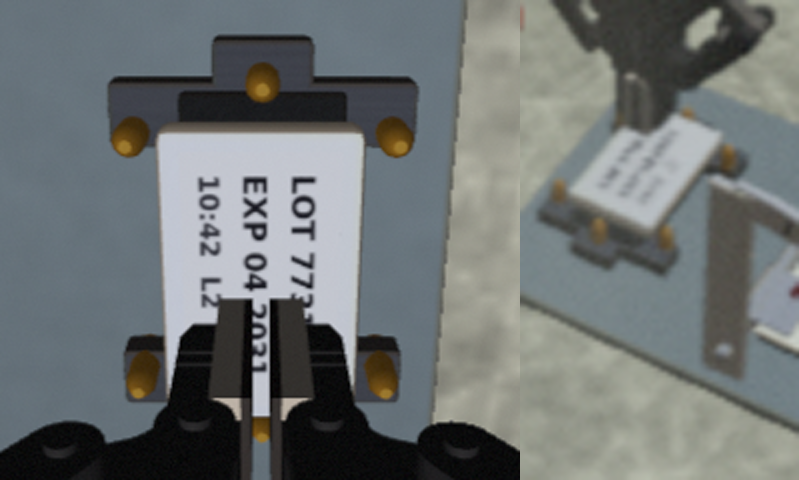

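The block lies between all six pins, with both sides clear. Next I press it down.

Call:
servo_tool --targets '[{"hand":1,"x":0,"y":0,"z":0.03,"roll":0},{"hand":1,"x":0,"y":0,"z":0.048,"roll":0},{"hand":1,"x":0,"y":0,"z":0.053,"roll":0},{"hand":1,"x":0,"y":0,"z":0.056,"roll":0},{"hand":1,"x":0,"y":0,"z":0.057,"roll":0}]'

```text
time: 6.17
tool_pos: [0.521, 0.0483, 0.0331]
tcp_rot: [0.136, -3.136, 0.0]
wrist_force: [-2.0, -0.4, 3.8]
width: 0.002
grip_force: 1.3
```

Call:
servo_tool --targets '[{"hand":1,"x":0,"y":0,"z":0.003,"roll":0},{"hand":1,"x":0,"y":0,"z":0.005,"roll":0},{"hand":1,"x":0,"y":0,"z":0.005,"roll":0}]'

```text
time: 6.42
tool_pos: [0.5212, 0.0483, 0.033]
tcp_rot: [0.136, -3.136, 0.0]
wrist_force: [-9.8, -0.5, 18.5]
width: -0.004
grip_force: 9.4
```

Call:
servo_tool --targets '[{"hand":1,"x":0,"y":0,"z":-0.02,"roll":0},{"hand":1,"x":0,"y":0,"z":-0.1,"roll":0},{"hand":0,"x":0,"y":0,"z":-0.18,"roll":0},{"hand":0,"x":0,"y":0,"z":-0.2,"roll":0}]'

```text
time: 6.75
tool_pos: [0.5267, 0.0485, 0.1378]
tcp_rot: [-0.136, 3.128, 0.0]
wrist_force: [1.1, -0.8, 0.5]
width: 0.269
grip_force: 0.0
```

```bash
python3 -c "
from h import *
plan([.5424,-.1964,.12],1.657)"
```

```text
t 6.75 pos [0.5267 0.0485 0.1378] yaw 1.6577 tilt [ 1.100e-02  5.000e-04 -9.999e-01] F [ 1.1 -0.8  0.5] w 0.269 | x y z [ 0.0116 -0.4907  0.0356] roll 0.0002 mm [   5.8 -245.4   17.8]
```

Call:
servo_tool --targets '[{"hand":0,"x":0.001,"y":-0.491,"z":0.022,"roll":0},{"hand":0,"x":0.001,"y":-0.491,"z":0.022,"roll":0},{"hand":0,"x":0.001,"y":-0.491,"z":0.022,"roll":0},{"hand":0,"x":0.001,"y":-0.491,"z":0.022,"roll":0},{"hand":0,"x":0.001,"y":-0.491,"z":0.022,"roll":0},{"hand":0,"x":0.001,"y":-0.491,"z":0.022,"roll":0},{"hand":0,"x":0.001,"y":-0.491,"z":0.022,"roll":0},{"hand":0,"x":0.001,"y":-0.491,"z":0.022,"roll":0}]'

```text
time: 7.42
tool_pos: [0.5431, -0.1985, 0.1199]
tcp_rot: [-0.13, 3.138, -0.0]
wrist_force: [0.3, 0.1, 0.5]
width: 0.501
grip_force: 0.0
```

Run:
```python
from h import *
import cv2,pickle
s=bot.read_state(); im=read_camera("wrist"); w=im[:,:,::-1]
pickle.dump(s,open("s6.pkl","wb"))
sc=read_camera("scene")[:,:,::-1]; t=read_camera("top")[:,:,::-1]
cv2.imwrite("pics/sc6.png",sc);cv2.imwrite("pics/t6.png",t)
r=lambda i,x0,y0,w,h,k:cv2.resize(i[y0:y0+h,x0:x0+w],None,fx=k,fy=k,interpolation=cv2.INTER_CUBIC)
cv2.imwrite("pics/w6.png",np.hstack([cv2.resize(w,(480,360)),r(sc,300,250,80,90,4)]))
plan([.5424,-.1964,.040],1.657)
```

```text
t 7.5667 pos [ 0.5428 -0.1953  0.1197] yaw 1.6583 tilt [-3.e-04  6.e-04 -1.e+00] F [ 0.5  1.1 -0.7] w 0.498 | x y z [ 0.0009 -0.0022  0.1595] roll 0.0004 mm [ 0.4 -1.1 79.7]
```

View pics/w6.png

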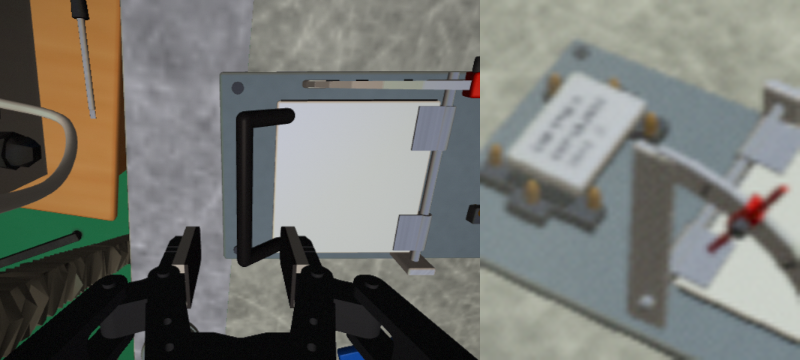

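The gripper stands centred over the bar and the block sits in the nest. My picture views are used up, so I'll measure the pointer angle by image code, using one wrist frame from above the pointer.

```bash
python3 -c "
from h import *
plan([.457,-.115,.24],1.657)"
```

```text
t 7.5667 pos [ 0.5428 -0.1953  0.1197] yaw 1.6583 tilt [-3.e-04  6.e-04 -1.e+00] F [ 0.5  1.1 -0.7] w 0.498 | x y z [ 0.1569  0.1751 -0.2404] roll 0.0004 mm [  78.4   87.6 -120.2]
```

Call:
servo_tool --targets '[{"hand":0,"x":0,"y":0,"z":-0.08,"roll":0},{"hand":0,"x":0,"y":0,"z":-0.16,"roll":0},{"hand":0,"x":0,"y":0,"z":-0.24,"roll":0},{"hand":0,"x":0.157,"y":0.175,"z":-0.24,"roll":0},{"hand":0,"x":0.157,"y":0.175,"z":-0.24,"roll":0},{"hand":0,"x":0.157,"y":0.175,"z":-0.24,"roll":0},{"hand":0,"x":0.157,"y":0.175,"z":-0.24,"roll":0},{"hand":0,"x":0.157,"y":0.175,"z":-0.24,"roll":0},{"hand":0,"x":0.157,"y":0.175,"z":-0.24,"roll":0},{"hand":0,"x":0.157,"y":0.175,"z":-0.24,"roll":0}]'

```text
time: 8.4
tool_pos: [0.458, -0.1158, 0.2402]
tcp_rot: [-0.138, 3.138, -0.001]
wrist_force: [0.4, 0.8, 0.0]
width: 0.5
grip_force: 0.0
```

Run:
```python
from h import *
import cv2,pickle
S=[];I=[]
for k in range(4):
    S.append(bot.read_state()); I.append(read_camera("wrist")); print(S[-1]["tool_pos"].round(4),S[-1]["tcp_rot"].round(4))
pickle.dump((S,I),open("s7.pkl","wb")); cv2.imwrite("pics/w7.png",I[-1][:,:,::-1])
def red(im): 
    im=im.astype(int); return ((im[:,:,0]-np.maximum(im[:,:,1],im[:,:,2]))>50)
ims={"wrist":I[-1],"scene":cv2.imread("pics/scene0.png")[:,:,::-1],"top":cv2.imread("pics/top0.png")[:,:,::-1]}
for n,im in ims.items():
    k,l,st,ce=cv2.connectedComponentsWithStats(red(im).astype(np.uint8))
    for i in range(1,k):
        if st[i,4]<8: continue
        c=ce[i]
        if n=="scene" and not(335<c[0]<400 and 270<c[1]<330):continue
        if n=="top" and not(420<c[0]<480 and 285<c[1]<320):continue
        ys,xs=np.nonzero(l==i); P=np.c_[xs,ys]; m=P.mean(0);u=np.linalg.svd(P-m,full_matrices=False)[2][0];t=(P-m)@u
        print(n,st[i],m.round(1),u.round(3),"ends",P[t.argmin()],P[t.argmax()])
v=[.5292,-.0418,.0865]
for a in(.9,1,1.05,1.1): print(a,[proj(pose(v,[-.078,-r*np.cos(a),.03+r*np.sin(a)]),"wrist",S[-1]).round(0).tolist() for r in(.07,.138)])
```

```text
[ 0.458  -0.1158  0.2402] [-1.3810e-01  3.1375e+00 -7.0000e-04]
[ 0.458  -0.1161  0.2401] [-1.3730e-01  3.1381e+00 -5.0000e-04]
[ 0.458  -0.1163  0.24  ] [-1.3650e-01  3.1385e+00 -2.0000e-04]
[ 0.4578 -0.1163  0.2398] [ 0.136  -3.1385  0.    ]
wrist [   42     0    87   308 15248] [ 91.2 157.7] [0.114 0.994] ends [60  0] [125 307]
wrist [103  33   5   4  10] [105.1  34.4] [0.981 0.196] ends [103  34] [107  36]
wrist [112  34   4   5   9] [113.6  36.3] [-0.329  0.944] ends [114  34] [112  38]
wrist [ 97  45  24  25 391] [108.8  56.8] [0.849 0.528] ends [98 45] [120  68]
wrist [325 212  47  29 412] [348.1 229.7] [-0.856  0.516] ends [371 213] [325 238]
wrist [  21  230   57   67 1021] [ 60.3 267.1] [-0.505  0.863] ends [ 71 233] [ 21 291]
wrist [ 579  306   61   60 2859] [611.8 335.4] [-0.898 -0.44 ] ends [639 357] [580 328]
wrist [583 393   5   7  17] [585.7 396.4] [-0.437  0.899] ends [587 393] [583 399]
scene [365 299   6   7  28] [368.1 301.8] [-0.382  0.924] ends [370 299] [368 305]
top [435 297  27   9  65] [447.7 300.8] [ 0.99  -0.143] ends [435 305] [461 301]
0.9 [[[350.0, 218.0]], [[292.0, 239.0]]]
1 [[[358.0, 219.0]], [[308.0, 243.0]]]
1.05 [[[362.0, 220.0]], [[318.0, 245.0]]]
1.1 [[[367.0, 221.0]], [[328.0, 247.0]]]
```

Run:
```python
from h import *
import cv2,pickle
S,I=pickle.load(open("s7.pkl","rb"));s=dict(S[-1]);s["tool_pos"]=np.mean([q["tool_pos"] for q in S],0)
M=R.from_rotvec(s["tcp_rot"]).as_matrix()
v=[.5292,-.0418,.0865]
# subpixel tips by redness profile
def prof(im,p,q,n):
    p=np.array(p,float);q=np.array(q,float);t=np.linspace(-.15,1.15,53);im=im.astype(np.float32);rd=im[:,:,0]-np.maximum(im[:,:,1],im[:,:,2])
    P=p+np.outer(t,q-p); d=np.array([-(q-p)[1],(q-p)[0]])/np.linalg.norm(q-p)
    best=np.max([cv2.remap(rd,(P+k*d)[:,0:1].astype(np.float32),(P+k*d)[:,1:].astype(np.float32),1).ravel() for k in(-1,-.5,0,.5,1)],0)
    h=np.median(best[10:43])/2; ok=np.nonzero(best>h)[0]; print(n,best.astype(int)[::2],"inner",P[ok[0]].round(1),"tip",P[ok[-1]].round(1)); return P[ok[0]],P[ok[-1]]
O={"wrist":prof(I[-1],(371,213),(325,238),"wrist"),
"scene":prof(cv2.imread("pics/scene0.png")[:,:,::-1],(357.3,312),(376.2,296.7),"scene"),
"top":prof(cv2.imread("pics/top0.png")[:,:,::-1],(434.5,304.6),(461.2,300.8),"top")}
def pr(a,xo,ri,n,b):
    P=np.vstack([pose(v,[xo,-r*np.cos(a),.03+r*np.sin(a)]) for r in(ri,.138)])
    if n=="wrist": P=P+M[:,1]*b
    return proj(P,n,s)
for ns in(["wrist"],["scene"],["top"],["scene","top"],["wrist","scene","top"]):
  for b in ([0,.0015,.003] if "wrist" in ns else [0]):
    o=least_squares(lambda p:np.concatenate([(pr(*p,n,b)-np.array(O[n])).ravel() for n in ns]),[1,-.08,.08])
    print(ns,b,o.x.round(3),o.fun.round(1))
```

```text
wrist [-18 -17 -12  66  96  96  96  97  58  17  23  60  82 109  93  94  94  95
  94  93  92 158 179 101  -8  -9  -9] inner [371. 213.] tip [325. 238.]
scene [-18 -18 -10  18  27  31  36  34  18  10   0   0  20  57  71 101 100  79
  42  35  38  39  64  41   5  -4  -5] inner [357.3 312. ] tip [376.7 296.3]
top [-14 -13  -8  54  64  58  65  55  66  80  73  82  78 118 126 122  65  70
  56  73  72  78 136  39   2   7  10] inner [434.5 304.6] tip [461.2 300.8]
['wrist'] 0 [ 1.09  -0.083  0.06 ] [-0.9 -1.4  0.2  1.1]
['wrist'] 0.0015 [ 1.078 -0.083  0.062] [-0.6 -1.   0.1  0.8]
['wrist'] 0.003 [ 1.065 -0.082  0.063] [-0.4 -0.6  0.1  0.5]
['scene'] 0 [ 1.087 -0.083  0.066] [ 0.2  0.2 -0.1 -0.1]
['top'] 0 [ 1.068 -0.083  0.066] [ 0.1  0.4 -0.  -0.4]
['scene', 'top'] 0 [ 1.081 -0.083  0.066] [ 0.5  0.3  0.3  0.2 -0.1  0.4 -0.8 -0.3]
['wrist', 'scene', 'top'] 0 [ 1.089 -0.083  0.063] [-2.2 -0.9  0.1  0.8 -0.5  0.7 -0.1 -0.3 -1.5  0.5 -1.4 -0.4]
['wrist', 'scene', 'top'] 0.0015 [ 1.079 -0.083  0.064] [-1.4 -0.7  0.4  0.6  0.   0.7  0.5  0.2 -1.   0.4 -0.7 -0.4]
['wrist', 'scene', 'top'] 0.003 [ 1.069 -0.083  0.065] [-0.7 -0.5  0.8  0.3  0.5  0.7  1.1  0.7 -0.4  0.3 -0.1 -0.5]
```

```bash
python3 -c "
from h import *
plan([.5424,-.1964,.12],1.657)
v=[.5292,-.0418,.0865]
import numpy as np
for a in np.r_[np.linspace(0,1.077,11)]:
  print(round(a,3),[round(k/.5,4) for k in(0,.155-.155*np.cos(a)+.028*np.sin(a),-(.155*np.sin(a)+.028*np.cos(a)-.028))])
"
```

```text
t 8.6 pos [ 0.4577 -0.1164  0.2397] yaw 1.6573 tilt [-4.e-04  1.e-04 -1.e+00] F [-0.9  0.4 -0.9] w 0.498 | x y z [-0.1551 -0.1741  0.2394] roll 0.0001 mm [-77.5 -87.  119.7]
0.0 [0.0, np.float64(0.0), np.float64(-0.0)]
0.108 [0.0, np.float64(0.0078), np.float64(-0.033)]
0.215 [0.0, np.float64(0.0191), np.float64(-0.065)]
0.323 [0.0, np.float64(0.0338), np.float64(-0.0955)]
0.431 [0.0, np.float64(0.0517), np.float64(-0.1243)]
0.538 [0.0, np.float64(0.0726), np.float64(-0.1511)]
0.646 [0.0, np.float64(0.0962), np.float64(-0.1754)]
0.754 [0.0, np.float64(0.1223), np.float64(-0.197)]
0.862 [0.0, np.float64(0.1506), np.float64(-0.2157)]
0.969 [0.0, np.float64(0.1807), np.float64(-0.2313)]
1.077 [0.0, np.float64(0.2124), np.float64(-0.2435)]
```

Call:
servo_tool --targets '[{"hand":0,"x":-0.156,"y":-0.174,"z":0,"roll":0},{"hand":0,"x":-0.156,"y":-0.174,"z":0,"roll":0},{"hand":0,"x":-0.156,"y":-0.174,"z":0,"roll":0},{"hand":0,"x":-0.156,"y":-0.174,"z":0.08,"roll":0},{"hand":0,"x":-0.156,"y":-0.174,"z":0.16,"roll":0},{"hand":0,"x":-0.156,"y":-0.174,"z":0.24,"roll":0},{"hand":0,"x":-0.156,"y":-0.174,"z":0.3,"roll":0},{"hand":0,"x":-0.156,"y":-0.174,"z":0.3,"roll":0},{"hand":0,"x":-0.156,"y":-0.174,"z":0.3,"roll":0}]'

```text
time: 9.35
tool_pos: [0.5407, -0.1956, 0.0876]
tcp_rot: [0.135, -3.133, -0.004]
wrist_force: [0.2, -0.5, 1.3]
width: 0.501
grip_force: 0.0
```

```bash
python3 -c "
from h import *
plan([.5424,-.1964,.040],1.657)"
```

```text
t 9.35 pos [ 0.5407 -0.1956  0.0876] yaw 1.6571 tilt [-0.0053  0.0022 -1.    ] F [ 0.2 -0.5  1.3] w 0.501 | x y z [-0.0038 -0.0022  0.0952] roll 0.0 mm [-1.9 -1.1 47.6]
```

Call:
servo_tool --grip_force 40 --targets '[{"hand":0,"x":0,"y":-0.001,"z":0.04,"roll":0},{"hand":0,"x":0,"y":-0.001,"z":0.075,"roll":0},{"hand":0,"x":0,"y":-0.001,"z":0.096,"roll":0},{"hand":0,"x":0,"y":-0.001,"z":0.096,"roll":0},{"hand":0.3,"x":0,"y":-0.001,"z":0.096,"roll":0},{"hand":1,"x":0,"y":-0.001,"z":0.096,"roll":0},{"hand":1,"x":0,"y":-0.001,"z":0.096,"roll":0},{"hand":1,"x":0,"y":-0.001,"z":0.096,"roll":0},{"hand":1,"x":0,"y":-0.001,"z":0.096,"roll":0},{"hand":1,"x":0,"y":-0.001,"z":0.096,"roll":0}]'

```text
time: 10.18
tool_pos: [0.5439, -0.1954, 0.0441]
tcp_rot: [-0.136, 3.136, 0.002]
wrist_force: [0.0, 5.3, 3.3]
width: 0.124
grip_force: 39.0
```

```bash
python3 -c "
from h import *
plan([.5424,-.1964,.040],1.657)"
```

```text
t 10.1833 pos [ 0.5439 -0.1954  0.0441] yaw 1.6572 tilt [ 0.0028  0.0011 -1.    ] F [0.  5.3 3.3] w 0.124 | x y z [ 0.0031 -0.0017  0.0081] roll 0.0001 mm [ 1.5 -0.8  4.1]
```

Call:
servo_tool --grip_force 60 --targets '[{"hand":1,"x":0,"y":0.0036,"z":-0.0166,"roll":0},{"hand":1,"x":0,"y":0.0078,"z":-0.033,"roll":0},{"hand":1,"x":0,"y":0.0131,"z":-0.0492,"roll":0},{"hand":1,"x":0,"y":0.0191,"z":-0.065,"roll":0},{"hand":1,"x":0,"y":0.0261,"z":-0.0805,"roll":0},{"hand":1,"x":0,"y":0.0338,"z":-0.0955,"roll":0},{"hand":1,"x":0,"y":0.0424,"z":-0.1101,"roll":0},{"hand":1,"x":0,"y":0.0517,"z":-0.1243,"roll":0},{"hand":1,"x":0,"y":0.0618,"z":-0.138,"roll":0},{"hand":1,"x":0,"y":0.0726,"z":-0.1511,"roll":0}]'

```text
time: 11.02
tool_pos: [0.5408, -0.1615, 0.1197]
tcp_rot: [-0.137, 3.135, -0.006]
wrist_force: [4.0, -2.9, -0.2]
width: 0.111
grip_force: 58.4
```

Call:
servo_tool --targets '[{"hand":1,"x":0,"y":0.0115,"z":-0.0125,"roll":0},{"hand":1,"x":0,"y":0.0236,"z":-0.0243,"roll":0},{"hand":1,"x":0,"y":0.0363,"z":-0.0355,"roll":0},{"hand":1,"x":0,"y":0.0497,"z":-0.0459,"roll":0},{"hand":1,"x":0,"y":0.0636,"z":-0.0556,"roll":0},{"hand":1,"x":0,"y":0.078,"z":-0.0646,"roll":0},{"hand":1,"x":0,"y":0.0929,"z":-0.0728,"roll":0},{"hand":1,"x":0,"y":0.1081,"z":-0.0802,"roll":0},{"hand":1,"x":0,"y":0.1238,"z":-0.0867,"roll":0},{"hand":1,"x":0,"y":0.1398,"z":-0.0924,"roll":0}]'

```text
time: 11.85
tool_pos: [0.5352, -0.0947, 0.1695]
tcp_rot: [-0.138, 3.133, -0.015]
wrist_force: [-3.3, -10.5, 15.2]
width: 0.114
grip_force: 58.6
```

Call:
servo_tool --targets '[{"hand":1,"x":0,"y":0,"z":0,"roll":0},{"hand":1,"x":0,"y":0,"z":0,"roll":0},{"hand":1,"x":0,"y":0,"z":0,"roll":0},{"hand":1,"x":0,"y":0,"z":0,"roll":0}]'

```text
time: 12.18
tool_pos: [0.5353, -0.0947, 0.1695]
tcp_rot: [-0.138, 3.133, -0.014]
wrist_force: [-2.7, -9.0, 15.9]
width: 0.108
grip_force: 59.3
```

Run:
```python
from h import *
import cv2
Q=[]
for k in range(4): Q.append(bot.read_state()["tool_pos"]); w=read_camera("wrist")
print(np.array(Q).round(4)); plan([.5,-.1,.1])
for n in("scene","top"): cv2.imwrite(f"pics/{n}8.png",read_camera(n)[:,:,::-1])
cv2.imwrite("pics/w8.png",w[:,:,::-1])
v=[.5292,-.0418,.0865]; p=np.mean(Q,0)
c,s=np.cos(v[2]),np.sin(v[2]);d=p[:2]-v[:2];y=-s*d[0]+c*d[1]
for off in(.017,.019):
  z=p[2]+off-.03; print("own y",y,"bar r",np.hypot(y,z),"should",np.hypot(.155,.028),"angle",np.arctan2(z,-y)-np.arctan2(.028,.155))
```

```text
[[ 0.5353 -0.0947  0.1695]
 [ 0.5352 -0.0948  0.1695]
 [ 0.5353 -0.0948  0.1695]
 [ 0.5353 -0.0948  0.1695]]
t 12.3833 pos [ 0.5353 -0.0948  0.1695] yaw 1.6584 tilt [ 0.0061 -0.0086 -0.9999] F [-2.4 -8.9 16.5] w 0.105 | x y z [ 0.0719 -0.003   0.1386] roll 0.0 mm [36.  -1.5 69.3]
own y -0.053278585175680425 bar r 0.1653062220534853 should 0.15750872991678905 angle 1.0639179161351822
own y -0.053278585175680425 bar r 0.16720073817864695 should 0.15750872991678905 angle 1.0677732000294502
```

Call:
servo_tool --grip_force 22 --targets '[{"hand":1,"x":0,"y":0,"z":0,"roll":0},{"hand":1,"x":0,"y":0,"z":0,"roll":0},{"hand":1,"x":0,"y":0,"z":0,"roll":0},{"hand":1,"x":0,"y":0,"z":0,"roll":0},{"hand":1,"x":0,"y":0,"z":0,"roll":0},{"hand":1,"x":0,"y":0,"z":0,"roll":0}]'

```text
time: 12.98
tool_pos: [0.5352, -0.0948, 0.1694]
tcp_rot: [-0.137, 3.133, -0.014]
wrist_force: [-3.4, -9.2, 15.9]
width: 0.109
grip_force: 59.3
```

```bash
cat > ang.py <<'E'
from h import *
import cv2,sys
s=bot.read_state();p=s["tool_pos"];v=[.5292,-.0418,.0865];tz=R.from_rotvec(s["tcp_rot"]).as_matrix()[:,2]
c,sn=np.cos(v[2]),np.sin(v[2]);b=p-.012*tz;d=b[:2]-v[:2];y=-sn*d[0]+c*d[1]
print(s["time"],p.round(4),"tilt",tz.round(4),"F",s["wrist_force"].round(1),"M",s["torque"].round(2),"own y",round(y,4),"angle by y",round(np.arccos(-y/.1575)-.1787,4))
t=read_camera("top").astype(float);sc=read_camera("scene")
cv2.imwrite("pics/topL.png",t[:,:,::-1]);cv2.imwrite("pics/sceneL.png",sc[:,:,::-1])
# free-edge and hinge-side brightness along flap lines in top view at several own x
for x in(-.06,-.055,.055,.06):
    A=np.arange(.8,1.35,.025); g=[]
    for a in A:
        q=proj(pose(v,[x,-.130*np.cos(a)+.0025*np.sin(a),.03+.130*np.sin(a)+.0025*np.cos(a)]),"top")[0]
        g.append(int(cv2.getRectSubPix(t.mean(2).astype(np.float32),(1,1),tuple(map(float,q)))[0,0]))
    print(x,dict(zip(A.round(3).tolist(),g)))
E
python3 ang.py
```

```text
12.9833 [ 0.5352 -0.0948  0.1694] tilt [ 0.0061 -0.0086 -0.9999] F [-3.4 -9.2 15.9] M [-1.9   0.45 -0.02] own y -0.0532 angle by y 1.0474
-0.06 {0.8: 59, 0.825: 48, 0.85: 38, 0.875: 25, 0.9: 18, 0.925: 17, 0.95: 10, 0.975: 18, 1.0: 22, 1.025: 30, 1.05: 28, 1.075: 39, 1.1: 23, 1.125: 37, 1.15: 114, 1.175: 134, 1.2: 131, 1.225: 128, 1.25: 131, 1.275: 130, 1.3: 129, 1.325: 129}
-0.055 {0.8: 53, 0.825: 42, 0.85: 32, 0.875: 19, 0.9: 17, 0.925: 16, 0.95: 14, 0.975: 19, 1.0: 17, 1.025: 30, 1.05: 38, 1.075: 89, 1.1: 83, 1.125: 8, 1.15: 92, 1.175: 135, 1.2: 131, 1.225: 130, 1.25: 127, 1.275: 130, 1.3: 130, 1.325: 128}
0.055 {0.8: 30, 0.825: 81, 0.85: 98, 0.875: 57, 0.9: 27, 0.925: 37, 0.95: 72, 0.975: 158, 1.0: 55, 1.025: 23, 1.05: 2, 1.075: 13, 1.1: 4, 1.125: 16, 1.15: 104, 1.175: 131, 1.2: 130, 1.225: 126, 1.25: 130, 1.275: 130, 1.3: 129, 1.325: 124}
0.06 {0.8: 106, 0.825: 108, 0.85: 68, 0.875: 19, 0.9: 21, 0.925: 44, 0.95: 93, 0.975: 101, 1.0: 41, 1.025: 3, 1.05: 25, 1.075: 9, 1.1: 10, 1.125: 88, 1.15: 142, 1.175: 147, 1.2: 162, 1.225: 151, 1.25: 147, 1.275: 160, 1.3: 152, 1.325: 149}[ WARN:0@1.814] global loadsave.cpp:1063 imwrite_ Unsupported depth image for selected encoder is fallbacked to CV_8U.
```

```bash
cat > bar.py <<'E'
from h import *
import cv2
v=[.5292,-.0418,.0865]
t=cv2.imread("pics/topL.png",0).astype(np.float32); t0=cv2.imread("pics/top0.png",0).astype(np.float32)
sm=lambda im,q:float(cv2.getRectSubPix(im,(1,1),(float(q[0]),float(q[1])))[0,0])
Y=np.arange(-.075,-.015,.002)
print("y",(Y*1e3).astype(int).tolist())
for x in(-.058,-.054,-.05,-.046,.046,.05,.054,.058): print(x,[int(sm(t,proj(pose(v,[x,y,.178]),"top")[0])) for y in Y])
Y=np.arange(-.175,-.135,.002);print("start",(Y*1e3).astype(int).tolist())
for x in(-.05,-.03,0,.03,.05): print(x,[int(sm(t0,proj(pose(v,[x,y,.058]),"top")[0])) for y in Y])
# eye distance to flap plane
c=camera_info("scene")["eye"]-np.array([v[0],v[1],.03]);y=-np.sin(v[2])*c[0]+np.cos(v[2])*c[1]
for a in(1.02,1.05,1.08): print(a,"scene eye above flap plane",y*np.sin(a)+c[2]*np.cos(a))
# scene: profiles perpendicular to flap side edge x=-.066, sample at r, offset n
s=cv2.imread("pics/sceneL.png")[:,:,::-1].astype(np.float32)
a=1.06
for r in(.03,.05,.07,.09,.11,.125,.14):
    row=[]
    for n in np.arange(-.012,.0121,.002):
        q=proj(pose(v,[-.066,-r*np.cos(a)+n*np.sin(a),.03+r*np.sin(a)+n*np.cos(a)]),"scene")[0]
        row.append(tuple(int(sm(s[:,:,k].copy(),q)) for k in (0,1)))
    print(r,row)
E
python3 bar.py
```

```text
y [-75, -73, -71, -68, -66, -64, -62, -60, -58, -56, -54, -52, -50, -48, -46, -44, -42, -40, -38, -36, -34, -32, -30, -28, -26, -24, -22, -20, -18, -16]
-0.058 [54, 38, 30, 24, 15, 14, 18, 22, 15, 27, 40, 71, 108, 75, 6, 61, 124, 135, 133, 131, 132, 130, 131, 132, 131, 129, 131, 131, 132, 131]
-0.054 [47, 37, 29, 30, 22, 19, 16, 31, 54, 74, 96, 115, 97, 61, 81, 129, 132, 129, 135, 133, 132, 132, 132, 133, 128, 129, 132, 132, 131, 129]
-0.05 [33, 28, 21, 12, 19, 48, 105, 129, 131, 130, 116, 95, 50, 45, 120, 135, 134, 132, 131, 131, 133, 132, 130, 131, 131, 130, 130, 131, 132, 129]
-0.046 [171, 141, 141, 161, 168, 170, 167, 153, 133, 124, 101, 72, 31, 49, 134, 135, 133, 131, 132, 132, 132, 133, 131, 131, 132, 132, 131, 131, 128, 132]
0.046 [57, 102, 94, 41, 34, 37, 92, 169, 55, 44, 6, 9, 8, 9, 4, 63, 124, 134, 130, 129, 131, 133, 131, 132, 130, 129, 130, 131, 129, 126]
0.05 [116, 103, 53, 10, 28, 54, 100, 105, 55, 20, 7, 2, 8, 10, 23, 90, 131, 130, 131, 128, 129, 132, 131, 130, 127, 124, 111, 106, 110, 114]
0.054 [101, 68, 49, 42, 38, 73, 97, 66, 17, 13, 36, 22, 4, 25, 91, 137, 139, 14
[... 1335 characters left out ...]
, 62), (77, 55), (100, 67), (120, 105), (124, 117), (122, 116), (121, 117)]
0.09 [(152, 159), (150, 156), (152, 155), (151, 138), (146, 79), (114, 31), (108, 19), (158, 24), (175, 62), (159, 125), (155, 153), (156, 159), (159, 162)]
0.11 [(119, 131), (117, 130), (117, 131), (116, 129), (108, 115), (92, 58), (90, 31), (115, 75), (134, 119), (139, 130), (138, 131), (137, 131), (137, 131)]
0.125 [(117, 130), (114, 128), (115, 128), (114, 127), (105, 112), (104, 102), (118, 112), (113, 108), (84, 78), (97, 93), (124, 117), (134, 129), (136, 130)]
0.14 [(113, 127), (115, 128), (116, 130), (115, 129), (116, 128), (128, 135), (167, 167), (148, 152), (70, 71), (24, 19), (15, 11), (10, 13), (16, 14)]
```

Call:
servo_tool --targets '[{"hand":1,"x":0,"y":0.0017,"z":-0.006,"roll":0},{"hand":1,"x":0,"y":0.0034,"z":-0.012,"roll":0},{"hand":1,"x":0,"y":0.0034,"z":-0.012,"roll":0},{"hand":1,"x":0,"y":0.0034,"z":-0.012,"roll":0},{"hand":1,"x":0,"y":0.0034,"z":-0.012,"roll":0}]'

```text
time: 13.5
tool_pos: [0.5346, -0.0897, 0.1718]
tcp_rot: [-0.137, 3.135, -0.004]
wrist_force: [4.5, -2.5, 5.5]
width: 0.116
grip_force: 57.6
```

```bash
python3 ang.py 2>/dev/null|head -1; python3 bar.py|sed -n 1,9p
```

```text
13.5 [ 0.5346 -0.0897  0.1718] tilt [ 0.004  -0.0021 -1.    ] F [ 4.5 -2.5  5.5] M [-0.6  -0.72  0.09] own y -0.0482 angle by y 1.0812
y [-75, -73, -71, -68, -66, -64, -62, -60, -58, -56, -54, -52, -50, -48, -46, -44, -42, -40, -38, -36, -34, -32, -30, -28, -26, -24, -22, -20, -18, -16]
-0.058 [60, 58, 46, 36, 27, 12, 16, 20, 17, 19, 29, 27, 41, 100, 89, 33, 23, 90, 129, 123, 127, 124, 125, 125, 126, 125, 123, 125, 125, 127]
-0.054 [54, 51, 40, 35, 29, 19, 7, 16, 23, 39, 51, 77, 101, 112, 77, 25, 63, 133, 129, 129, 126, 126, 126, 125, 126, 127, 125, 125, 124, 124]
-0.05 [58, 44, 34, 27, 14, 14, 36, 103, 133, 134, 132, 128, 112, 80, 34, 19, 88, 134, 127, 124, 123, 125, 124, 127, 125, 127, 126, 125, 127, 126]
-0.046 [194, 195, 179, 151, 162, 173, 180, 172, 156, 143, 129, 113, 89, 60, 21, 12, 86, 134, 126, 129, 126, 125, 125, 127, 124, 125, 126, 127, 122, 124]
0.046 [38, 34, 70, 103, 68, 20, 44, 46, 104, 126, 67, 54, 9, 14, 11, 8, 24, 98, 127, 125, 124, 122, 126, 125, 126, 124, 124, 126, 125, 124]
0.05 [84, 108, 113, 91, 35, 16, 41, 56, 129, 90, 67, 17, 5, 12, 17, 4, 41, 117, 126, 124, 124, 123, 125, 128, 130, 124, 120, 118, 110, 118]
0.054 [134, 120, 94, 54, 38, 24, 30, 62, 132, 57, 27, 8, 20, 20, 5, 0, 59, 144, 144, 139, 143, 148, 152, 153, 147, 145, 146, 147, 149, 154]
0.058 [121, 101, 75, 53, 50, 48, 67, 116, 57, 33, 52, 36, 18, 13, 14, 84, 156, 148, 145, 142, 140, 139, 145, 149, 154, 157, 161, 166, 166, 161]
```

Call:
servo_tool --targets '[{"hand":1,"x":0,"y":-0.002,"z":0.001,"roll":0},{"hand":1,"x":0,"y":-0.002,"z":0.001,"roll":0},{"hand":1,"x":0,"y":-0.002,"z":0.001,"roll":0},{"hand":1,"x":0,"y":-0.002,"z":0.001,"roll":0},{"hand":1,"x":0,"y":-0.002,"z":0.001,"roll":0}]'

```text
time: 14.02
tool_pos: [0.5347, -0.0909, 0.1714]
tcp_rot: [-0.137, 3.135, -0.004]
wrist_force: [3.6, -2.7, 7.4]
width: 0.113
grip_force: 57.7
```

```bash
python3 ang.py 2>/dev/null|head -1
python3 - <<'E'
import cv2,numpy as np
# pointer & bystanders & block unmoved? red pixels in scene and block patch
for f in("scene0","sceneL","sc6"):
    im=cv2.imread(f"pics/{f}.png").astype(int); r=(im[:,:,2]-np.maximum(im[:,:,1],im[:,:,0]))>45
    y,x=np.nonzero(r[280:325,340:395]); print(f,len(x),x.mean()+340,y.mean()+280,x.max()+340,y.min()+280, "cap",np.argwhere(r[225:265,262:305]).mean(0))
a=cv2.imread("pics/sc6.png",0).astype(int)[255:310,300:340];b=cv2.imread("pics/sceneL.png",0).astype(int)[255:310,300:340]
print("nest diff",abs(a-b).mean())
E
```

```text
14.0167 [ 0.5347 -0.0909  0.1714] tilt [ 0.0039 -0.0024 -1.    ] F [ 3.6 -2.7  7.4] M [-0.69 -0.63  0.08] own y -0.0494 angle by y 1.0732
scene0 34 368.3235294117647 301.7352941176471 376 297 cap [20.67342342 20.41666667]
sceneL 56 368.14285714285717 301.9107142857143 376 296 cap [20.76391982 20.34298441]
sc6 38 368.7368421052632 301.5 376 297 cap [20.81374723 20.33259424]
nest diff 3.4222727272727274
```

The flap stands at about 1.074 rad, against a pointer estimate of about 1.075. The pointer, the cap and the block haven't moved, so I'm handing the job in.

```bash
python3 -c "
from workcell import ticket
print(ticket.finish_job())"
```

```text
the job is handed in; nothing more can be done
None
```

I handed the job in at about 14 s: the print block is pressed into the nest, print up, and the gripper holds the flap at about 1.07 rad; I estimate the red pointer at 1.07–1.09 rad (three camera fits), and the last image check showed the pointer and red cap unmoved (sensor and bearing not separately checked).

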